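# Draw a grid plate from its slotted rack and set it on the inspection stand

### The arm

A 6-joint arm with a two-finger parallel gripper is mounted at the origin on the work surface. World frame = base frame: x ahead of the robot, y to its left, z up, the work surface at z = 0. Lengths are in m, angles in rad, forces in N, time in s.
With the tool pointing down it reaches from about 0.35 to 0.775 m from the base axis. Payload 5.5 kg.
Tool frame: the origin (TCP) lies at the very end of the fingers, on their centre line; the grasp point (between the pads) lies 19 mm behind it; z points along the fingers, y is the line along which they close (so a half turn about z gives the same grasp; the last joint's range is limited). The gripper opens to 85 mm and grips with 20 to 120 N. Pads are 22 mm wide; open, the fingers measure 114 mm over their backs; the gripper's body (76 mm by 85 mm) begins 54 mm behind the grasp point. The pads swing forward as they close: fully open they stand 13 mm farther back than shut.
Start: joints at [-1.392, 0.313, 0.046, 1.304, 0, 1.431], TCP at [0.18, -0.546, 0.231] pointing down, gripper open.
Joint ranges: [-2.76, 2.76], [-0.86, 1.69], [-1.03, 1.26], [-2.2, 2.34], [-1.47, 1.5], [-3.14, 3.14]. Speed limits (rad/s): [2.57, 2.57, 3.14, 3.14, 3.14, 3.14].

### API

Orientations are given as a unit quaternion [w, x, y, z].
In Python, from workcell import env gives the robot as it stands. The module is installed in compiled form; this text tells all that it offers.
- The arm moves only by the tool jog_arm, never from a script. Its arguments are lists of equal length, an entry for each row: "gripper": the opening, from 0 (shut) to 1 (fully open); "offset": the shift along the world's x, y, z in cm, a list of three; "twist": the turn about the world's z in degrees. In form: {"gripper": [gripper, ...], "offset": [[dx, dy, dz], ...], "twist": [twist, ...]}. A call has exactly 8 rows; each row is the pose to reach, as a shift and turn from the pose commanded when the call began; what a row does not reach only later rows make up. A row lasts 1/8 s, in which the tool goes at most 62.5 mm and 10.7 degrees, less where a joint would pass 70% of its speed; a pose out of reach is approached as far as the arm can. A call with a gripper value outside its range is refused whole. The fingers move at their own pace and stop on an object; "squeeze" is the grip in N (left out, the last holds). Time passes only in rows, so rows that repeat a pose let the fingers close, or fill a call up. It gives the time, the measured TCP pose, the force, the opening and the grip force at its end, in the units of the state.
- env.get_state(): the state, without advancing time (a new reading comes with each control period).
- env.read_camera(name): name is "scene" or "top" or "wrist"; returns a dict with "image" (400x640x3 uint8, red, green, blue), "z_map" (400x640 float32, m along the optical axis (not along the pixel's ray), 0 where there is no reading), "fovy" (degrees; the focal length in pixels is half the picture's height over the tangent of half this angle, whatever the lens; pixels are square), "cx", "cy" (the principal point, pixels), "cam_to_world" (4x4, takes a point from camera to world coordinates). Camera axes: x right, y up, looking along -z (the intrinsics and any distortion apply to the point x, -y, -z); pixel columns grow to the right and rows downward; lengths in m; the calibration is good to about 2 mm. The wrist camera is an equidistant fisheye: a pixel r from the principal point sees the ray r / f radians off the axis. A picture is of the moment at which its call begins.
- env.hand_in(): hands the job in; it is judged then, once.
The state is a dict: "clock": time; "joint_pos": joint angles; "qvel": joint speeds; "tau": joint torques, N m; "tcp_pos": TCP position; "orientation": TCP orientation; "wrist_force": force on the tool from outside, world axes, zero at the start; "ft_torque": the same for the moment, N m; "finger_gap": finger opening in m; "grip_force": force on a finger pad.
Only numpy, scipy, OpenCV 4.12 (cv2) and the standard library are available. Lean on these libraries where they do the work, as an engineer would, in place of code of your own. Each camera call takes 0.05 s, during which the arm holds its last target. There are 200 camera calls.

### The job

Draw the blue-barred glass grid plate up out of its slanted slot in the rack and set it upright (blue bar on top) on the green inspection stand: carry it down gently until you feel it stand on the brass ledge, whose height is set differently each time, then leave it there with its back flat against the leaning rest and its side edge up against the steel side stop. Do not drop it, do not press it hard on the rack or the stand, and leave the other plates and things on the bench alone.

Things in the scene. Friction and masses are not known exactly. Their poses are not given: they have to be found in the camera images.
- plate_blue: Glass grid plate, aluminium frame, blue bar along its top edge: 120 mm wide, 120 high, 8 thick, about 0.25 kg. Origin: middle of its bottom edge, mid-thickness; x through the thickness (faces at x = -4, +4), y along the width, z up the plate (top edge z = 120), leaning as its slot does. The plate to move. Upper 45 mm stand free: grip mid top edge.
- plate_red: Glass grid plate, aluminium frame, red bar along its top edge: 120 mm wide, 120 high, 8 thick, about 0.25 kg. Origin: middle of its bottom edge, mid-thickness; x through the thickness (faces at x = -4, +4), y along the width, z up the plate (top edge z = 120), leaning as its slot does. Leave it in the rack.
- plate_yellow: Glass grid plate, aluminium frame, yellow bar along its top edge: 120 mm wide, 120 high, 8 thick, about 0.25 kg. Origin: middle of its bottom edge, mid-thickness; x through the thickness (faces at x = -4, +4), y along the width, z up the plate (top edge z = 120), leaning as its slot does. Leave it in the rack.
- rack: Fixed wooden rack, 190 x 150 mm; origin: centre of its underside, z up. Three slots at x = -56, 0, +56 mm, any plate in any of them, their bottoms 18 mm above the table. The slots, and plates, lean 15 degrees from vertical about the rack's y axis, tops towards its -x. 46 mm are clear between a plate's face and its neighbour's.
- slot_mouth (a point): Point on the rack at the mouth of its middle slot, 75 mm up the slant from the slot's bottom (axes level, as the rack's). A slot is two grey U-channels that hold the outer 10 mm of the plate's side edges, 75 mm long along the slant, 1.5 mm of play at each face, 2 mm at each edge. Plates come out only along the slant and are free after 75 mm.
- rest: Leaning board of the fixed green stand, 124 mm wide (y -62..62), 12 thick, 120 long. Origin: foot of its front face, mid-width, 13 mm above the table. z up along the face, which leans back 20 degrees from vertical; x out of the face (face at x = 0); y along the width. The plate's back lies on this face, plate z along rest z; which of the plate's two faces does not matter.
- side_stop (a point): Point on the inner side of the steel side stop, on the rest at its x = 0, y = 62, z = 60 mm. The stop is a bar along the rest's +y edge, from x = -12 to +14 and z = 0 to 120 mm; the plate's side edge belongs against its inner side (plate middle then at rest y = 2 mm).
- notch (a point): Point at the bottom of the finger notch, on the rest at its x = 0, y = 0, z = 60 mm. From there upward the board is cut away for y = -35..35 mm, open at the top, leaving a 27 mm ear each side, so a finger behind the plate has room; the ribs behind stand only behind the ears.
- ledge_low (a point): Point on the rest at x = 0, y = 0, z = 15 mm: lowest place of the brass ledge's upper side, clamped anew each time anywhere from z = 15 to 45 mm, not reported: feel for it or look. The ledge crosses the face at y = -61..57, square to it, 26 mm deep (x 0..26). It is sprung: it gives 0.5 mm per newton, at most 6 mm.
- micrometer: Loose micrometer lying flat, 130 x 45 x 18 mm, a bystander. Origin: middle of its spindle, at its underside.
- v_block: Loose steel V-block, 60 x 50 x 44 mm, a bystander. Origin: centre of underside.
- calculator: Loose desk calculator, 150 x 80 x 16 mm, a bystander. Origin: centre of underside.
- screwdriver: Loose screwdriver lying on the bench, a bystander. Origin: on its underside.
- oil_can: Loose closed can, diameter 50 mm, 90 mm high, a bystander. Origin: centre of underside.
- cylinder_square: Loose steel cylinder, diameter 60 mm, 110 mm high, a bystander. Origin: centre of underside.
There are look-alikes about, which are no part of the job. Leave any pink or turquoise look-alike of the plate_blue alone.

How it is judged:
On the way, in this order (a step that is already met when the one before it is completed fails the run):
1. the blue plate has been drawn up clear of the rack, in the gripper (height (world z) of plate_blue above 0.105 m and contact force between plate_blue and the fingers above 1 N), for 0.1 s.
2. the blue plate stands on the stand while still held (contact force between plate_blue and rest above 0.5 N and contact force between plate_blue and the fingers above 0.5 N and z of plate_blue in the frame of rest below 0.05 m), for 0.1 s.
At the end, for the whole second after the job is handed in: The blue plate stands released and at rest on the ledge, blue bar up, its back within 3 mm of and within 0.05 rad (3 degrees) of parallel to the rest's face, its side edge within 4 mm of the side stop, square within 0.05 rad, and the red and yellow plates and the bystanders are where they were (x of plate_blue in the frame of rest between 0.001 and 0.007 m and y of plate_blue in the frame of rest between -0.002 and 0.004 m and z of plate_blue in the frame of rest between 0.006 and 0.048 m and angle between the x axis of plate_blue and the x axis of rest, either way round below 0.05 rad and angle between the z axis of plate_blue and the z axis of rest, either way round below 0.05 rad and angle between plate_blue's own z axis and vertical below 0.6 rad and contact force between plate_blue and rest above 0.3 N and linear speed of plate_blue below 0.01 m/s); the robot touches nothing.
It fails at once if the red or yellow plate is shifted more than 8 mm (distance of any of plate_red, plate_yellow from where it was at the start of the episode above 0.008 m).
It fails at once if a bystander is shifted more than 15 mm (distance of any of micrometer, v_block, calculator, screwdriver, oil_can, cylinder_square from where it was at the start of the episode above 0.015 m).
It fails at once if the blue plate is pressed on the stand with more than 40 N (contact force between plate_blue and rest above 40 N).
It fails at once if the blue plate is dragged or pressed on the rack with more than 60 N (contact force between plate_blue and rack above 60 N).
It fails at once if the blue plate is dropped (faster than 0.3 m/s while not held) (contact force between plate_blue and the fingers below 0.05 N and linear speed of plate_blue above 0.3 m/s).
It also fails if it takes over 61 s, if anything falls off the work surface, if the arm or the gripper's body presses on something with over 40 N, if the wrist force passes 120 N, or if a joint passes its speed limit or range.

## Working session

There is one attempt and no reset: what is moved stays moved. The work goes in short steps, Python scripts to look and compute and a tool call to move; the robot and the scene stay as the last step left them, time stands still between calls to the robot, and variables do not carry over. Pictures are saved under pics/ and viewed, at most 10 in all, crops included, and the job is handed in when it is done.

Besides the shell and the picture viewer there is one more tool, called after ">>>" by a JSON object that holds its "op" and its "data", one argument or row to a line. jog_arm: Moves the arm, as the interface text tells. Its arguments: {"type":"object","properties":{"gripper":{"type":"array"},"offset":{"type":"array"},"twist":{"type":"array"},"squeeze":{"type":"number"}},"required":["gripper","offset","twist"]}

```bash
mkdir -p pics; cat > h.py <<'E'
import numpy as np, cv2
from workcell import env
def cam(n):
    c=env.read_camera(n); np.savez(f'/tmp/{n}.npz',**c); return c
def ld(n): return np.load(f'/tmp/{n}.npz')
def pts(c):
    h,w=c['z_map'].shape; f=h/2/np.tan(np.radians(float(c['fovy']))/2)
    u,v=np.meshgrid(np.arange(w),np.arange(h)); z=c['z_map']
    P=np.stack([(u-c['cx'])/f*z,-(v-c['cy'])/f*z,-z],-1)
    M=c['cam_to_world']; return P@M[:3,:3].T+M[:3,3]
E
python3 - <<'E'
from h import *
for n in('scene','top'):
    c=cam(n); cv2.imwrite(f'pics/{n}0.png',c['image'][:,:,::-1]); print(n,c['fovy'],c['cam_to_world'].round(3).tolist())
s=env.get_state(); print(s)
E
```

```text
scene 44.673872299036525 [[0.595, -0.664, 0.452, 1.344], [0.803, 0.483, -0.348, -0.534], [0.012, 0.571, 0.821, 1.502], [0.0, 0.0, 0.0, 1.0]]
top 57.01169079241645 [[0.02, 0.999, -0.035, 0.511], [-1.0, 0.021, 0.003, 0.066], [0.003, 0.035, 0.999, 1.243], [0.0, 0.0, 0.0, 1.0]]
{'clock': 0.1, 'joint_pos': array([-1.39159546e+00,  3.13916142e-01,  4.50747178e-02,  1.30359880e+00,
        1.30895221e-05,  1.43117851e+00]), 'qvel': array([-2.15609058e-04, -5.18763569e-04,  3.80062979e-03,  1.13596695e-03,
       -3.43627821e-05,  1.44326804e-03]), 'tau': array([ 2.16360342e-03, -4.81728566e+01,  2.99241900e+01,  1.28171584e-02,
       -1.35022583e-04, -7.03536003e-06]), 'tcp_pos': array([ 0.18013248, -0.54556884,  0.23049595]), 'orientation': array([-8.21916720e-04,  9.87320881e-01,  1.58735008e-01, -9.72306906e-06]), 'wrist_force': array([-0.31735089,  0.27429918, -0.09258364]), 'ft_torque': array([-0.01368458, -0.00017344, -0.00454703]), 'grip_force': 0.0, 'finger_gap': 0.0851712137084772}
```

View pics/scene0.png

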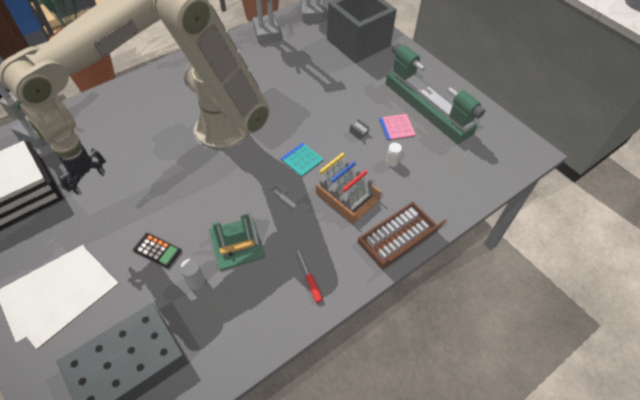

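View pics/top0.png

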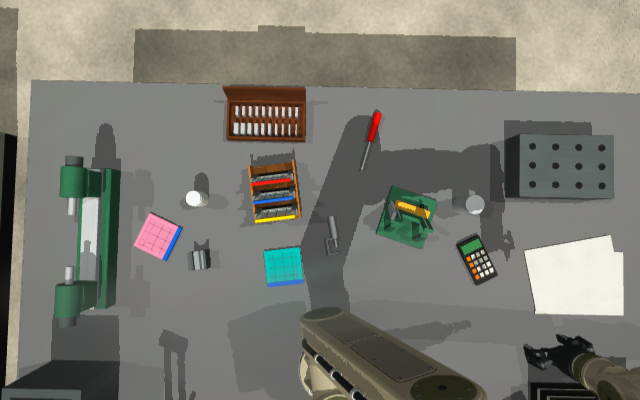

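The scene view shows the rack at about (348,190) and the stand at (237,240). The top view shows the rack at (275,190), with the bars red (272,182), blue (272,201) and yellow (275,218), and the stand at (407,215).

Candidates with blue, in top-view pixels: the upright blue-barred plate in the rack (272,201), the turquoise plate lying flat (283,266), and the pink plate lying flat (158,236). The one in the rack fits: it has a blue bar and stands in the middle slot. I'll confirm it in a crop.

```bash
python3 - <<'E'
from h import *
t=ld('top'); s=ld('scene')
A=cv2.resize(t['image'][140:240,235:315],None,fx=5,fy=5,interpolation=2)
B=cv2.resize(t['image'][175:255,370:440],None,fx=5,fy=5,interpolation=2)
C=cv2.resize(s['image'][140:225,300:390],None,fx=4,fy=4,interpolation=2)
D=cv2.resize(s['image'][205:275,200:275],None,fx=4,fy=4,interpolation=2)
im=np.zeros((600,800,3),np.uint8)
for I,x,y in((A[:, :400],0,0),(B[:400-100],0,0)): pass
im[:400,:320]=cv2.resize(A,(320,400)); im[:340,330:690]=C; im[340:600,330:630]=D[:260]; im[405:600,0:320]=cv2.resize(B,(320,195*1))
cv2.imwrite('pics/crop1.png',im[:,:,::-1])
for n,c,roi in(('top',t,(150,235,235,315)),('scene',s,(140,225,305,390))):
    P=pts(c); h=cv2.cvtColor(c['image'],cv2.COLOR_RGB2HSV)
    for name,lo,hi in(('red',0,6),('yel',22,34),('blu',100,125)):
        m=(h[...,0]>=lo)&(h[...,0]<=hi)&(h[...,1]>190)&(h[...,2]>90)&(c['z_map']>0)
        k=np.zeros_like(m);k[roi[0]:roi[1],roi[2]:roi[3]]=1; m&=k
        q=P[m]; q=q[q[:,2]>.1]
        if len(q)<8: print(n,name,len(q));continue
        md=np.median(q,0); d=np.linalg.svd(q[:,:2]-q[:,:2].mean(0))[2][0]
        print(n,name,len(q),q.min(0).round(4),q.max(0).round(4),md.round(4),'dir',np.degrees(np.arctan2(d[1],d[0])).round(1),'z90',np.percentile(q[:,2],90).round(4))
E
```

```text
top red 110 [0.5932 0.1504 0.1286] [0.6168 0.2646 0.1386] [0.6061 0.2079 0.1334] dir -81.5 z90 0.1362
top yel 124 [0.482  0.1327 0.1241] [0.5055 0.2497 0.1389] [0.4952 0.1928 0.133 ] dir -81.8 z90 0.1361
top blu 105 [0.539  0.14   0.1269] [0.5596 0.2572 0.14  ] [0.5497 0.2006 0.1332] dir -81.5 z90 0.1361
scene red 0
scene yel 0
scene blu 0
```

View pics/crop1.png

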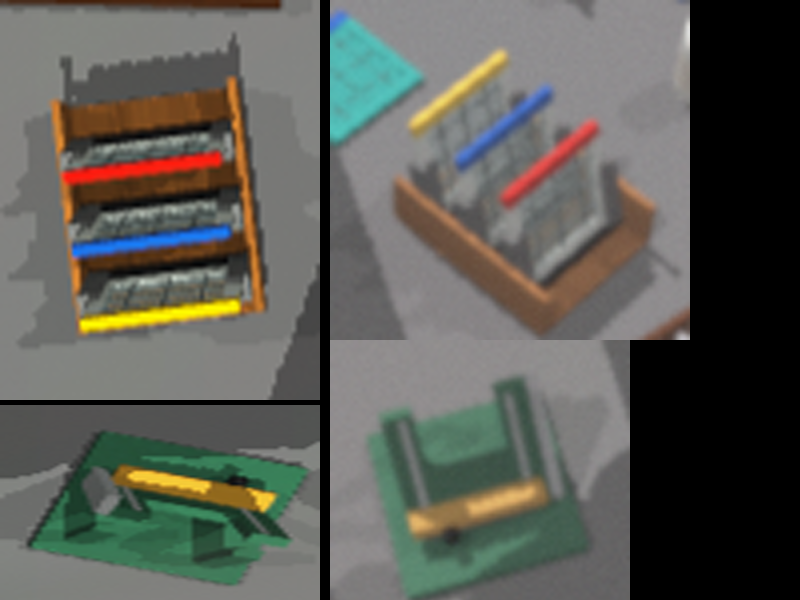

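The crop confirms it: the blue-barred upright plate is in the middle slot, with its top leaning towards the robot. The stand's face looks away from the robot, with the steel stop on world +y. Next I'll measure the stand.

```bash
python3 - <<'E'
from h import *
for n,roi in(('top',(175,255,370,442)),('scene',(205,275,200,275))):
    c=ld(n); P=pts(c); h=cv2.cvtColor(c['image'],cv2.COLOR_RGB2HSV)
    k=np.zeros(h.shape[:2],bool);k[roi[0]:roi[1],roi[2]:roi[3]]=1; k&=c['z_map']>0
    org=k&(h[...,0]>=12)&(h[...,0]<=30)&(h[...,1]>110)
    q=P[org]; q=q[q[:,2]>.02]
    r=cv2.minAreaRect(q[:,:2].astype(np.float32)*1000)
    print(n,'ledge',len(q),np.median(q,0).round(4),r, np.percentile(q[:,2],[5,50,95]).round(4))
    d=np.linalg.svd(q[:,:2]-q[:,:2].mean(0))[2][0]; d*=np.sign(d[1]); yaw=np.arctan2(-d[0],d[1]); print('yaw',np.degrees(yaw))
    nrm=np.array([np.cos(yaw),np.sin(yaw),0]); a=np.radians(20)
    x=np.cos(a)*nrm+np.array([0,0,np.sin(a)]); z=-np.sin(a)*nrm+np.array([0,0,np.cos(a)]); y=np.array([-np.sin(yaw),np.cos(yaw),0])
    G=k&(h[...,0]>50)&(h[...,0]<90)&(h[...,1]>60)
    g=P[G]; gx=g@x; g=g; hist,e=np.histogram(gx[g[:,2]>.03],bins=np.arange(gx.min(),gx.max(),.002)); print([(round(b,3),int(v)) for b,v in zip(e,hist) if v>5])
    print('ledge ax', [np.percentile(q@v,[2,25,50,75,98]).round(4) for v in(x,y,z)])
    S=k&(h[...,1]<50); s=P[S]; s=s[s[:,2]>.02]; print('steel',len(s)); 
    if len(s): print([np.percentile(s@v,[2,25,50,75,98]).round(4) for v in(x,y,z)])
    b=P[G]; lo=b[(b[:,2]<.016)&(b[:,2]>.004)]; 
    if len(lo)>10: print('base',cv2.minAreaRect(lo[:,:2].astype(np.float32)*1000),np.median(lo[:,2]))
E
```

```text
top ledge 316 [ 0.533  -0.2465  0.0346] ((533.6716918945312, -247.64654541015625), (118.69416046142578, 30.2645320892334), 72.07376861572266) [0.0289 0.0346 0.0406]
yaw -18.645317909370814
[(np.float64(0.487), 6), (np.float64(0.489), 7), (np.float64(0.495), 8), (np.float64(0.497), 6), (np.float64(0.503), 6), (np.float64(0.507), 9), (np.float64(0.509), 13), (np.float64(0.511), 9), (np.float64(0.513), 9), (np.float64(0.515), 11), (np.float64(0.517), 6), (np.float64(0.535), 19), (np.float64(0.537), 25), (np.float64(0.539), 27), (np.float64(0.541), 28), (np.float64(0.543), 24), (np.float64(0.545), 58), (np.float64(0.547), 106), (np.float64(0.549), 8)]
ledge ax [array([0.5477, 0.5538, 0.5616, 0.5685, 0.5744]), array([-0.1196, -0.0927, -0.0629, -0.0345, -0.0078]), array([-0.1762, -0.1692, -0.1673, -0.1656, -0.1613])]
steel 143
[array([0.537 , 0.5466, 0.5496, 0.5603, 0.5809]), array([-0.1087, -0.0145,  0.0062,  0.0097,  0.0105]), array([-0.1739, -0.141 , -0.1052, -0.0707, -0.062 ])]
base ((507.31256103515625, -236.41748046875), (160.36109924316406, 169.91452026367188), 72.06874084472656) 0.
[... 199 characters left out ...]
11941177295
[(np.float64(0.535), 6), (np.float64(0.537), 10), (np.float64(0.541), 16), (np.float64(0.543), 38), (np.float64(0.545), 70), (np.float64(0.547), 65), (np.float64(0.549), 62), (np.float64(0.551), 28), (np.float64(0.553), 7)]
ledge ax [array([0.5474, 0.5565, 0.5642, 0.5716, 0.5774]), array([-0.1257, -0.0989, -0.0708, -0.0432, -0.0151]), array([-0.1774, -0.1721, -0.1703, -0.1685, -0.1642])]
steel 346
[array([0.5394, 0.5463, 0.5496, 0.5603, 0.6455]), array([-0.2019, -0.1099, -0.0241, -0.0062,  0.0025]), array([-0.1807, -0.1538, -0.1215, -0.0882, -0.0655])]
base ((507.46405029296875, -241.34292602539062), (156.1946563720703, 171.20370483398438), 74.07720947265625) 0.009794071956028327
```

>>> {"op": "jog_arm", "data": {
  "gripper": [0.5,0.5,0.5,0.5,0.5,0.5,0.5,0.5],
  "offset": [
    [2.5,5,0.5],
    [5,10,1],
    [7.5,15,1],
    [10,20,1],
    [12.5,25,1],
    [15,30,1],
    [17.5,35,1],
    [20,40,1]
  ],
  "twist": [10,20,30,40,50,60,70,79.9],
  "squeeze": 35
}}

```text
clock: 1.1
tcp_pos: [0.3806, -0.1443, 0.2412]
orientation: [0.0, 0.653, 0.757, 0.0]
wrist_force: [1.0, 0.1, 0.7]
finger_gap: 0.0423
grip_force: 0.0
```

>>> {"op": "jog_arm", "data": {
  "gripper": [0.5,0.5,0.5,0.5,0.5,0.5,0.5,0.5],
  "offset": [
    [2.8,5.6,0],
    [5.6,11.2,0],
    [8.4,16.8,0],
    [11.2,22.4,0],
    [14,28,-1],
    [16.6,32.6,-3],
    [17.2,34.6,-5],
    [17.2,34.6,-6]
  ],
  "twist": [0,0,0,0,0,0,0,0]
}}

```text
clock: 2.1
tcp_pos: [0.5511, 0.2007, 0.179]
orientation: [-0.001, 0.654, 0.756, -0.001]
wrist_force: [-0.9, -0.4, 0.7]
finger_gap: 0.0428
grip_force: 0.0
```

```bash
python3 - <<'E'
from h import *
c=cam('wrist'); cv2.imwrite('pics/w1.png',c['image'][:,:,::-1]); print(c['fovy'],c['cam_to_world'].round(3).tolist())
s=env.get_state(); print(s['clock'],s['tcp_pos'],s['orientation'],s['finger_gap'],s['wrist_force'],s['joint_pos'])
E
```

```text
65.70646984690485 [[0.99, -0.138, -0.042, 0.54], [0.144, 0.94, 0.309, 0.28], [-0.003, -0.312, 0.95, 0.322], [0.0, 0.0, 0.0, 1.0]]
2.15 [0.55036182 0.19947065 0.17831069] [-0.0012951   0.6546923   0.75589134 -0.00214517] 0.04239409705709411 [-0.63379186 -0.36111422 -0.38164261] [ 2.10887661e-01  3.56900918e-01 -2.25076723e-02  1.19637278e+00
 -5.15152030e-04  1.63844535e+00]
```

View pics/w1.png

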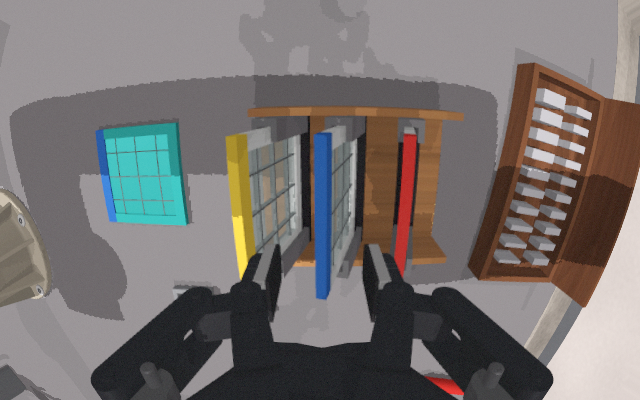

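The wrist view shows the blue bar at column 323, central between the fingertips (258 and 378), with yellow at 240 and red at 408. I'll check it in metres.

```bash
cat >> h.py <<'E'
def fpts(c):
    h,w=c['z_map'].shape; f=h/2/np.tan(np.radians(float(c['fovy']))/2)
    u,v=np.meshgrid(np.arange(w),np.arange(h)); a=(u-c['cx'])/f; b=(v-c['cy'])/f; r=np.hypot(a,b)+1e-9
    k=np.tan(r)/r; z=c['z_map']; P=np.stack([a*k*z,-b*k*z,-z],-1); M=c['cam_to_world']; return P@M[:3,:3].T+M[:3,3]
E
python3 - <<'E'
from h import *
c=ld('wrist'); P=fpts(c); h=cv2.cvtColor(c['image'],cv2.COLOR_RGB2HSV)
for n,lo,hi in(('blu',105,125),('yel',20,34)):
    m=(h[...,0]>=lo)&(h[...,0]<=hi)&(h[...,1]>150)&(c['z_map']>0); m[:,:200]=0; m[320:]=0
    q=P[m]; q=q[q[:,2]>.11]
    yw=np.radians(8.2); X=np.array([np.cos(yw),np.sin(yw)]); Y=np.array([-X[1],X[0]])
    a=q[:,:2]@X; b=q[:,:2]@Y; p=np.polyfit(b,a,1)
    print(n,len(q),'x',np.percentile(a,[3,50,97]).round(4),'y',np.percentile(b,[1,99]).round(4),'slope',p[0],'z',np.percentile(q[:,2],[5,50,95]).round(4))
t=env.get_state()['tcp_pos'][:2]; print(t@X,t@Y)
E
```

```text
blu 2517 x [0.5696 0.5742 0.5794] y [0.0616 0.1788] slope -0.0037048105711595895 z [0.1255 0.1332 0.1349]
yel 2527 x [0.5138 0.5204 0.524 ] y [0.0831 0.1782] slope 0.005113082698955392 z [0.1232 0.1327 0.1347]
0.5731853376837187 0.11893379170705551
```

>>> {"op": "jog_arm", "data": {
  "gripper": [0.5,0.5,0.5,0.5,0.5,0.5,0.5,0.5],
  "offset": [
    [0.3,0.1,0],
    [0.3,0.1,-1.5],
    [0.3,0.1,-3],
    [0.3,0.1,-4.5],
    [0.3,0.1,-5.5],
    [0.3,0.1,-6],
    [0.3,0.1,-6],
    [0.3,0.1,-6]
  ],
  "twist": [0,0,0,0,0,0,0,0]
}}

```text
clock: 3.15
tcp_pos: [0.5556, 0.2011, 0.1218]
orientation: [0.0, 0.655, 0.756, 0.0]
wrist_force: [0.1, 0.4, 0.0]
finger_gap: 0.0424
grip_force: 0.0
```

>>> {"op": "jog_arm", "data": {
  "gripper": [0.3,0.2,0.1,0,0,0,0,0],
  "offset": [
    [0,0,0],
    [0,0,0],
    [0,0,0],
    [0,0,0],
    [0,0,0],
    [0,0,0],
    [0,0,0],
    [0,0,0]
  ],
  "twist": [0,0,0,0,0,0,0,0],
  "squeeze": 30
}}

```text
clock: 4.15
tcp_pos: [0.5555, 0.201, 0.1217]
orientation: [0.0, 0.655, 0.756, 0.0]
wrist_force: [1.1, -0.1, 5.3]
finger_gap: 0.0085
grip_force: 30.7
```

>>> {"op": "jog_arm", "data": {
  "gripper": [0,0,0,0,0,0,0,0],
  "offset": [
    [-0.05,-0.01,0.19],
    [-0.13,-0.02,0.48],
    [-0.26,-0.04,0.97],
    [-0.38,-0.06,1.45],
    [-0.51,-0.07,1.93],
    [-0.64,-0.09,2.41],
    [-0.77,-0.11,2.9],
    [-0.77,-0.11,2.9]
  ],
  "twist": [0,0,0,0,0,0,0,0]
}}

```text
clock: 5.15
tcp_pos: [0.5477, 0.1999, 0.1511]
orientation: [0.0, 0.655, 0.756, 0.0]
wrist_force: [3.1, -0.1, -0.6]
finger_gap: 0.0092
grip_force: 29.6
```

```bash
python3 - <<'E'
from h import *
c=cam('wrist'); s=cam('scene')
im=np.zeros((600,640,3),np.uint8); im[:400]=c['image']; im[400:600,:320]=cv2.resize(s['image'][130:225,290:442],(320,200)); cv2.imwrite('pics/w2.png',im[:,:,::-1])
E
```

```text
(no output)
```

View pics/w2.png

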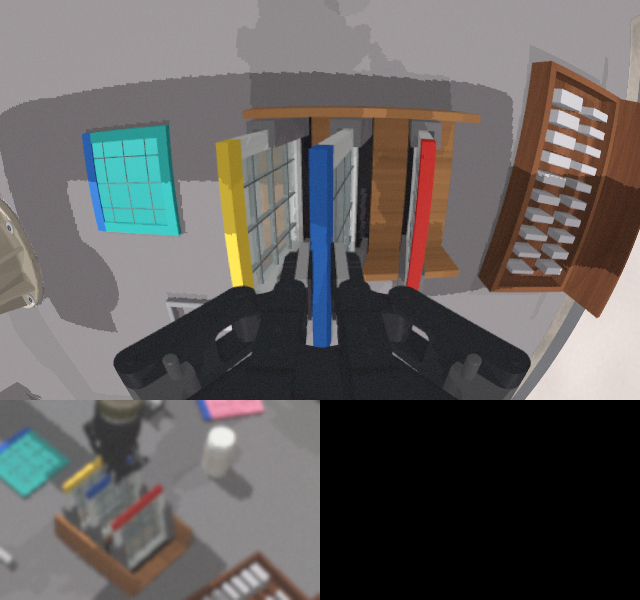

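The blue bar (column 320) is between the pads and seems to rise with them. I'll check its height, then keep pulling.

```bash
cat >> h.py <<'E'
def bar(yaw,cut=.12):
    c=cam('wrist'); P=fpts(c); h=cv2.cvtColor(c['image'],cv2.COLOR_RGB2HSV)
    m=(h[...,0]>=105)&(h[...,0]<=125)&(h[...,1]>150)&(c['z_map']>0); m[:,:200]=0; m[:,440:]=0
    q=P[m]; q=q[q[:,2]>cut]; yw=np.radians(yaw); X=np.array([np.cos(yw),np.sin(yw)]); Y=np.array([-X[1],X[0]])
    a=q[:,:2]@X; b=q[:,:2]@Y; t=env.get_state()['tcp_pos']
    print('bar',len(q),'x',np.percentile(a,[3,50,97]).round(4),'y',np.percentile(b,[1,99]).round(4),'slope',np.polyfit(b,a,1)[0].round(4),'z',np.percentile(q[:,2],[2,5,50,95]).round(4),'tcp',(t[:2]@X).round(4),(t[:2]@Y).round(4),t[2].round(4))
E
python3 -c "from h import *; bar(8.2)"
```

```text
bar 4181 x [0.5656 0.5703 0.5753] y [0.0678 0.179 ] slope -0.0054 z [0.1531 0.1553 0.1634 0.1648] tcp 0.5705 0.1197 0.1506
```

>>> {"op": "jog_arm", "data": {
  "gripper": [0,0,0,0,0,0,0,0],
  "offset": [
    [-0.13,-0.02,0.48],
    [-0.26,-0.04,0.97],
    [-0.38,-0.06,1.45],
    [-0.51,-0.07,1.93],
    [-0.64,-0.09,2.41],
    [-0.77,-0.11,2.9],
    [-0.9,-0.13,3.38],
    [-0.9,-0.13,3.38]
  ],
  "twist": [0,0,0,0,0,0,0,0]
}}

```text
clock: 6.3
tcp_pos: [0.5387, 0.1986, 0.1849]
orientation: [0.0, 0.655, 0.756, 0.0]
wrist_force: [1.6, 1.3, -0.9]
finger_gap: 0.0089
grip_force: 29.7
```

```bash
python3 -c "from h import *; bar(8.2)"
```

```text
bar 4162 x [0.5567 0.5612 0.5663] y [0.0682 0.179 ] slope -0.0035 z [0.1874 0.1896 0.1975 0.199 ] tcp 0.5615 0.1197 0.1847
```

>>> {"op": "jog_arm", "data": {
  "gripper": [0,0,0,0,0,0,0,0],
  "offset": [
    [-0.13,-0.02,0.48],
    [-0.26,-0.04,0.97],
    [-0.38,-0.06,1.45],
    [-0.64,-0.09,2.41],
    [-0.9,-0.13,3.38],
    [-1.2,-0.17,4.4],
    [-1.4,-0.2,5.5],
    [-1.4,-0.2,5.5]
  ],
  "twist": [0,0,0,0,0,0,0,0]
}}

```text
clock: 7.35
tcp_pos: [0.5251, 0.1967, 0.2406]
orientation: [0.001, 0.655, 0.756, 0.001]
wrist_force: [-0.4, 0.3, -3.2]
finger_gap: 0.0069
grip_force: 31.0
```

```bash
python3 - <<'E'
from h import *
bar(8.2)
c=ld('wrist'); s=cam('scene')
im=np.zeros((600,640,3),np.uint8); im[:400]=c['image']; im[400:600,:320]=cv2.resize(s['image'][110:225,260:444],(320,200)); cv2.imwrite('pics/w3.png',im[:,:,::-1])
E
```

```text
bar 3213 x [0.5442 0.5479 0.5513] y [0.0675 0.179 ] slope 0.0032 z [0.2505 0.2512 0.2523 0.2534] tcp 0.5475 0.1197 0.2398
```

View pics/w3.png

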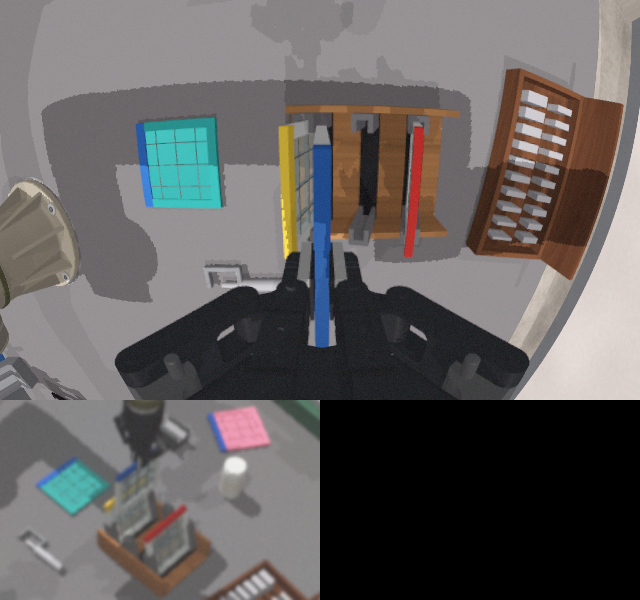

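The plate is free and hangs vertical: the bar shows only its top edge at column 320 and sits about 13 mm into the grip. The red and yellow plates look unmoved. Now I'll lift it and carry it over.

>>> {"op": "jog_arm", "data": {
  "gripper": [0,0,0,0,0,0,0,0],
  "offset": [
    [0,0,1.5],
    [0,0,3],
    [0,-1,4.5],
    [0.1,-4,5],
    [0.2,-8,5],
    [0.3,-12,5],
    [0.4,-16,5],
    [0.4,-20,5]
  ],
  "twist": [0,0,-1,-4,-8,-12,-16,-20]
}}

```text
clock: 8.45
tcp_pos: [0.5286, -0.0054, 0.2903]
orientation: [0.001, 0.777, 0.629, 0.0]
wrist_force: [0.3, -0.1, -3.1]
finger_gap: 0.0069
grip_force: 31.0
```

>>> {"op": "jog_arm", "data": {
  "gripper": [0,0,0,0,0,0,0,0],
  "offset": [
    [0.1,-4,0],
    [0.1,-8,0],
    [0.2,-12,0],
    [0.2,-16,0],
    [0.3,-20,0],
    [0.3,-23,0],
    [0.3,-24.8,0],
    [0.3,-24.8,0]
  ],
  "twist": [-2,-4,-6,-6.3,-6.3,-6.3,-6.3,-6.3]
}}

```text
clock: 9.45
tcp_pos: [0.5313, -0.2527, 0.2893]
orientation: [0.0, 0.81, 0.586, 0.0]
wrist_force: [0.4, 1.3, -3.9]
finger_gap: 0.0072
grip_force: 31.0
```

```bash
python3 - <<'E'
from h import *
bar(-18.1)
c=ld('wrist'); cv2.imwrite('pics/w4.png',c['image'][:,:,::-1]); print(env.get_state()['tcp_pos'],env.get_state()['orientation'])
E
```

```text
bar 3181 x [0.5799 0.5835 0.5868] y [-0.1275 -0.0159] slope 0.0005 z [0.2994 0.2999 0.301  0.3022] tcp 0.5832 -0.074 0.2893
[ 0.53133907 -0.25151351  0.2893327 ] [-1.94086623e-04  8.09983156e-01  5.86453079e-01  1.90482610e-04]
```

View pics/w4.png

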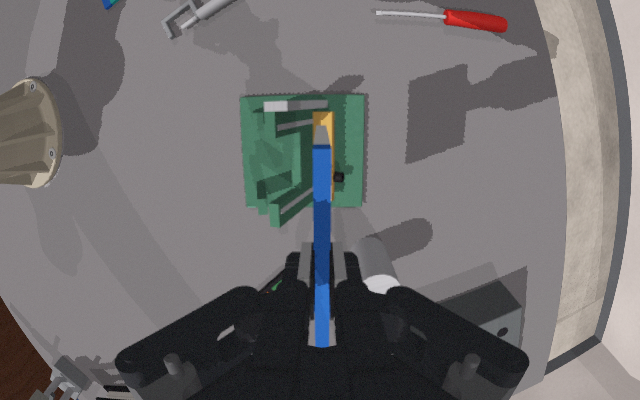

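The plate hangs over the stand: the steel stop is at (295,105), the ears' stripes at (295,125) and (298,207), and the ledge shows right of the plate at (325,122). I'll measure the stop and the face in the same view.

```bash
python3 - <<'E'
from h import *
c=ld('wrist'); P=fpts(c); h=cv2.cvtColor(c['image'],cv2.COLOR_RGB2HSV)
yw=np.radians(-18.1); n=np.array([np.cos(yw),np.sin(yw),0]); t=np.array([-n[1],n[0],0]); a=np.radians(20)
x=np.cos(a)*n+[0,0,np.sin(a)]; z=-np.sin(a)*n+[0,0,np.cos(a)]
def roi(r0,r1,c0,c1):
    k=np.zeros((400,640),bool); k[r0:r1,c0:c1]=1; return k&(c['z_map']>0)
def show(nm,m):
    q=P[m]; q=q[q[:,2]>.02]; print(nm,len(q),*[f'{l}:{np.percentile(q@v,[1,10,50,90,99]).round(4)}' for l,v in(('x',x),('t',t),('z',z),('wz',np.array([0,0,1])))])
    return q
s=show('stop',roi(95,116,262,330)&(h[...,1]<40)); print('stop yaw',np.degrees(np.polyfit(s@n,s@t,1)[0]))
s=show('ear stripes',roi(118,220,270,315)&(h[...,1]<60))
q=show('ledge',roi(100,215,312,340)&(h[...,0]>=12)&(h[...,0]<=30)&(h[...,1]>110))
d=np.polyfit(q@t,q@x,1); print(d)
g=P[roi(115,225,255,315)&(h[...,0]>50)&(h[...,0]<90)&(h[...,1]>60)]; g=g[g[:,2]>.03]
H,e=np.histogram(g@x,bins=np.arange(.52,.58,.001)); print([(round(b,3),int(v)) for b,v in zip(e,H) if v>15])
E
```

```text
stop 604 x:[0.5367 0.5431 0.5612 0.5622 0.5627] t:[-0.0065 -0.0047 -0.0006  0.0035  0.0046] z:[-0.1791 -0.1536 -0.0829 -0.0651 -0.0644] wz:[0.024  0.0479 0.1139 0.1287 0.1311]
stop yaw 1.1013492707832164
ear stripes 461 x:[0.5471 0.5476 0.5483 0.549  0.5846] t:[-0.1292 -0.1152 -0.0261 -0.02   -0.0176] z:[-0.1641 -0.1491 -0.1094 -0.0755 -0.0186] wz:[0.0332 0.0477 0.0844 0.1166 0.1823]
ledge 515 x:[0.5483 0.5513 0.5704 0.5741 0.5746] t:[-0.1232 -0.0916 -0.0265 -0.0136 -0.011 ] z:[-0.175  -0.1732 -0.1675 -0.1663 -0.1653] wz:[0.0296 0.0314 0.0355 0.0388 0.0402]
[-0.14257649  0.56088586]
[(np.float64(0.536), 75), (np.float64(0.537), 83), (np.float64(0.538), 86), (np.float64(0.539), 98), (np.float64(0.54), 93), (np.float64(0.541), 101), (np.float64(0.542), 88), (np.float64(0.543), 93), (np.float64(0.544), 88), (np.float64(0.545), 100), (np.float64(0.546), 143), (np.float64(0.547), 914), (np.float64(0.548), 672), (np.float64(0.549), 21)]
```

>>> {"op": "jog_arm", "data": {
  "gripper": [0,0,0,0,0,0,0,0],
  "offset": [
    [0,0.2,-1.5],
    [-0.1,0.4,-3],
    [-0.2,0.7,-5],
    [-0.2,0.7,-7],
    [-0.2,0.7,-9],
    [-0.2,0.7,-10.5],
    [-0.2,0.7,-11.5],
    [-0.2,0.7,-11.5]
  ],
  "twist": [0,0,0,0,0,0,0,0]
}}

```text
clock: 10.5
tcp_pos: [0.5292, -0.2439, 0.1736]
orientation: [-0.001, 0.81, 0.587, -0.0]
wrist_force: [0.2, -0.2, -3.0]
finger_gap: 0.0068
grip_force: 31.0
```

```bash
cat > m.py <<'E'
from h import *
bar(-18.1,.1)
c=ld('wrist'); P=fpts(c); h=cv2.cvtColor(c['image'],cv2.COLOR_RGB2HSV)
yw=np.radians(-18.1); n=np.array([np.cos(yw),np.sin(yw),0]); t=np.array([-n[1],n[0],0]); a=np.radians(20)
x=np.cos(a)*n+[0,0,np.sin(a)]
m=(h[...,0]>50)&(h[...,0]<90)&(h[...,1]>60)&(c['z_map']>0)&(P[...,2]>.05)&(abs(P@t+.065)<.07)
H,e=np.histogram(P[m]@x,bins=np.arange(.54,.556,.001)); print('face',[(round(b,3),int(v)) for b,v in zip(e,H)])
m=(h[...,1]<40)&(c['z_map']>0)&(P[...,2]>.06)&(abs(P@t)<.015)&(P@x>.548)&(P@x<.566); q=P[m]@t; print('stop',m.sum(),np.percentile(q,[2,5,10,50,95]).round(4) if m.any() else '')
s=env.get_state(); print(s['clock'],s['tcp_pos'],s['wrist_force'],s['ft_torque'],s['finger_gap'])
E
python3 m.py
```

```text
bar 3196 x [0.5752 0.5785 0.5821] y [-0.1199 -0.0083] slope -0.0017 z [0.1836 0.1842 0.1853 0.1864] tcp 0.5793 -0.0676 0.1743
face [(np.float64(0.54), 197), (np.float64(0.541), 199), (np.float64(0.542), 223), (np.float64(0.543), 195), (np.float64(0.544), 223), (np.float64(0.545), 196), (np.float64(0.546), 268), (np.float64(0.547), 1784), (np.float64(0.548), 801), (np.float64(0.549), 3), (np.float64(0.55), 0), (np.float64(0.551), 0), (np.float64(0.552), 0), (np.float64(0.553), 0), (np.float64(0.554), 0), (np.float64(0.555), 0)]
stop 1007 [-0.0052 -0.0049 -0.0042  0.      0.0045]
10.55 [ 0.52960003 -0.2442455   0.17428924] [ 0.32158591  0.94499372 -3.21400051] [ 0.02317763 -0.0693126   0.04590681] 0.007052471280765388
```

>>> {"op": "jog_arm", "data": {
  "gripper": [0,0,0,0,0,0,0,0],
  "offset": [
    [-0.05,0.1,-0.5],
    [-0.14,0.2,-1],
    [-0.14,0.2,-1.5],
    [-0.14,0.2,-2],
    [-0.14,0.2,-2.4],
    [-0.14,0.2,-2.7],
    [-0.14,0.2,-2.8],
    [-0.14,0.2,-2.8]
  ],
  "twist": [0,0,0,0,0,0,0,0]
}}

```text
clock: 11.55
tcp_pos: [0.5281, -0.2425, 0.1461]
orientation: [0.0, 0.81, 0.587, 0.0]
wrist_force: [-0.1, 0.6, -2.9]
finger_gap: 0.0074
grip_force: 30.9
```

>>> {"op": "jog_arm", "data": {
  "gripper": [0,0,0,0,0,0,0,0],
  "offset": [
    [0,0,-0.1],
    [0,0,-0.15],
    [0,0,-0.2],
    [0,0,-0.25],
    [0,0,-0.3],
    [0,0,-0.3],
    [0,0,-0.3],
    [0,0,-0.3]
  ],
  "twist": [0,0,0,0,0,0,0,0]
}}

```text
clock: 12.55
tcp_pos: [0.5281, -0.2425, 0.1431]
orientation: [0.0, 0.81, 0.587, 0.0]
wrist_force: [-0.1, 0.1, -3.6]
finger_gap: 0.0072
grip_force: 31.0
```

```bash
python3 m.py
```

```text
bar 3204 x [0.5737 0.5774 0.5806] y [-0.1185 -0.0072] slope -0.0011 z [0.1534 0.1538 0.1548 0.156 ] tcp 0.5774 -0.0664 0.1431
face [(np.float64(0.54), 229), (np.float64(0.541), 213), (np.float64(0.542), 222), (np.float64(0.543), 216), (np.float64(0.544), 232), (np.float64(0.545), 209), (np.float64(0.546), 283), (np.float64(0.547), 2053), (np.float64(0.548), 712), (np.float64(0.549), 0), (np.float64(0.55), 0), (np.float64(0.551), 0), (np.float64(0.552), 0), (np.float64(0.553), 0), (np.float64(0.554), 0), (np.float64(0.555), 0)]
stop 1449 [-0.0057 -0.005  -0.0045  0.0001  0.0046]
12.6 [ 0.52815153 -0.24249666  0.1431465 ] [ 0.09101574 -0.0121875  -3.58545825] [0.00144136 0.01214284 0.06050986] 0.007103573805514711
```

>>> {"op": "jog_arm", "data": {
  "gripper": [0,0,0,0,0,0,0,0],
  "offset": [
    [-0.05,0.01,-0.05],
    [-0.05,0.01,-0.1],
    [-0.05,0.01,-0.15],
    [-0.05,0.01,-0.2],
    [-0.05,0.01,-0.25],
    [-0.05,0.01,-0.3],
    [-0.05,0.01,-0.3],
    [-0.05,0.01,-0.3]
  ],
  "twist": [0,0,0,0,0,0,0,0]
}}

```text
clock: 13.6
tcp_pos: [0.5278, -0.2425, 0.1404]
orientation: [0.0, 0.81, 0.587, 0.0]
wrist_force: [-1.3, 0.4, -0.6]
finger_gap: 0.0073
grip_force: 31.3
```

>>> {"op": "jog_arm", "data": {
  "gripper": [0,0,0,0,0,0,0,0],
  "offset": [
    [0,0,-0.05],
    [0,0,-0.1],
    [-0.05,0.02,-0.1],
    [-0.1,0.03,-0.1],
    [-0.15,0.05,-0.1],
    [-0.15,0.05,-0.1],
    [-0.15,0.05,-0.1],
    [-0.15,0.05,-0.1]
  ],
  "twist": [0,0,0,0,0,0,0,0],
  "squeeze": 20
}}

```text
clock: 14.6
tcp_pos: [0.5263, -0.2419, 0.1392]
orientation: [0.0, 0.81, 0.587, 0.0]
wrist_force: [-0.0, -0.4, 0.5]
finger_gap: 0.0066
grip_force: 31.6
```

```bash
python3 m.py
```

```text
bar 3232 x [0.5716 0.5751 0.5787] y [-0.1188 -0.0073] slope -0.0035 z [0.1493 0.1499 0.1509 0.1521] tcp 0.5754 -0.0665 0.1392
face [(np.float64(0.54), 220), (np.float64(0.541), 221), (np.float64(0.542), 202), (np.float64(0.543), 228), (np.float64(0.544), 223), (np.float64(0.545), 227), (np.float64(0.546), 273), (np.float64(0.547), 2057), (np.float64(0.548), 683), (np.float64(0.549), 0), (np.float64(0.55), 0), (np.float64(0.551), 0), (np.float64(0.552), 0), (np.float64(0.553), 0), (np.float64(0.554), 0), (np.float64(0.555), 0)]
stop 1496 [-0.0055 -0.0051 -0.0045  0.0001  0.0046]
14.65 [ 0.52623154 -0.24192994  0.13921491] [1.49484368 0.06639949 1.76452657] [-0.08176489 -0.35921202  0.01183316] 0.007060935322643952
```

It is standing on the ledge with about 4–5 N, still held. Now I'll open slightly and let it lean back on the rear finger under control.

>>> {"op": "jog_arm", "data": {
  "gripper": [0.1,0.12,0.14,0.16,0.18,0.18,0.18,0.18],
  "offset": [
    [0,0,0],
    [0,0,0],
    [0,0,0],
    [0,0,0],
    [0,0,0],
    [-0.1,0.03,0],
    [-0.2,0.06,0],
    [-0.3,0.1,0]
  ],
  "twist": [0,0,0,0,0,0,0,0]
}}

```text
clock: 15.65
tcp_pos: [0.523, -0.2409, 0.1391]
orientation: [0.0, 0.81, 0.587, 0.0]
wrist_force: [-0.9, -0.4, -0.2]
finger_gap: 0.016
grip_force: 0.1
```

```bash
python3 m.py; python3 - <<'E'
from h import *
cv2.imwrite('pics/w5.png',ld('wrist')['image'][60:360,160:480,::-1])
E
```

```text
bar 3614 x [0.5644 0.5685 0.5726] y [-0.1183 -0.0073] slope -0.0033 z [0.1402 0.1411 0.151  0.152 ] tcp 0.5718 -0.0664 0.1391
face [(np.float64(0.54), 194), (np.float64(0.541), 181), (np.float64(0.542), 165), (np.float64(0.543), 157), (np.float64(0.544), 185), (np.float64(0.545), 172), (np.float64(0.546), 224), (np.float64(0.547), 1324), (np.float64(0.548), 312), (np.float64(0.549), 0), (np.float64(0.55), 0), (np.float64(0.551), 0), (np.float64(0.552), 0), (np.float64(0.553), 0), (np.float64(0.554), 0), (np.float64(0.555), 0)]
stop 1509 [-0.0076 -0.0053 -0.0047 -0.0001  0.0047]
15.7 [ 0.52290647 -0.24076279  0.1391406 ] [-0.67083327 -0.31075537 -0.36050035] [-0.02590972  0.05019979  0.0063676 ] 0.015033840183163711
```

View pics/w5.png

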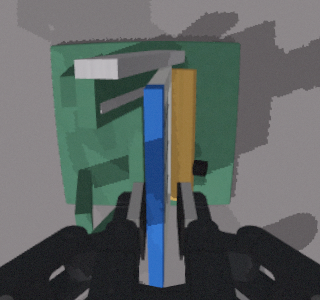

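The plate leans on the rear finger as planned (bar at (155,180) in the crop, against the left pad). I'll keep lowering it back.

>>> {"op": "jog_arm", "data": {
  "gripper": [0.18,0.18,0.18,0.18,0.18,0.2,0.2,0.2],
  "offset": [
    [-0.25,0.08,0],
    [-0.5,0.16,0],
    [-0.75,0.25,-0.05],
    [-1,0.33,-0.1],
    [-1.25,0.41,-0.15],
    [-1.5,0.49,-0.2],
    [-1.75,0.57,-0.25],
    [-2,0.65,-0.3]
  ],
  "twist": [0,0,0,0,0,0,0,0]
}}

```text
clock: 16.7
tcp_pos: [0.5029, -0.2343, 0.1361]
orientation: [-0.0, 0.81, 0.587, 0.0]
wrist_force: [-0.8, -0.1, 0.2]
finger_gap: 0.0171
grip_force: 0.2
```

>>> {"op": "jog_arm", "data": {
  "gripper": [0.2,0.2,0.2,0.22,0.22,0.22,0.22,0.22],
  "offset": [
    [-0.2,0.07,0],
    [-0.4,0.13,0],
    [-0.6,0.2,-0.05],
    [-0.8,0.26,-0.05],
    [-1,0.33,-0.05],
    [-1.2,0.39,-0.05],
    [-1.2,0.39,-0.05],
    [-1.2,0.39,-0.05]
  ],
  "twist": [0,0,0,0,0,0,0,0]
}}

```text
clock: 17.7
tcp_pos: [0.4913, -0.2306, 0.1357]
orientation: [0.0, 0.81, 0.587, 0.0]
wrist_force: [0.6, -0.2, 0.6]
finger_gap: 0.0186
grip_force: 0.0
```

```bash
python3 m.py; python3 - <<'E'
from h import *
cv2.imwrite('pics/w6.png',ld('wrist')['image'][60:360,160:480,::-1])
E
```

```text
bar 4620 x [0.5317 0.5372 0.5427] y [-0.1231 -0.0075] slope -0.0053 z [0.1335 0.1343 0.1429 0.1448] tcp 0.5386 -0.0665 0.1357
face [(np.float64(0.54), 28), (np.float64(0.541), 18), (np.float64(0.542), 15), (np.float64(0.543), 13), (np.float64(0.544), 9), (np.float64(0.545), 23), (np.float64(0.546), 11), (np.float64(0.547), 12), (np.float64(0.548), 3), (np.float64(0.549), 0), (np.float64(0.55), 1), (np.float64(0.551), 0), (np.float64(0.552), 0), (np.float64(0.553), 2), (np.float64(0.554), 2), (np.float64(0.555), 1)]
stop 1645 [-0.0145 -0.0136 -0.0122 -0.002   0.0045]
17.75 [ 0.49124724 -0.23053529  0.13566953] [-1.14602464 -0.06938438  0.24677025] [ 0.01822693 -0.04225917 -0.02077331] 0.018843270138403204
```

View pics/w6.png

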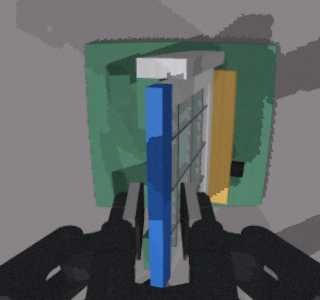

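>>> {"op": "jog_arm", "data": {
  "gripper": [0.26,0.3,0.32,0.34,0.36,0.36,0.36,0.36],
  "offset": [
    [-0.1,0.03,0],
    [-0.2,0.07,0],
    [-0.3,0.1,0],
    [-0.4,0.13,0],
    [-0.4,0.13,0],
    [-0.4,0.13,0],
    [-0.4,0.13,0],
    [-0.4,0.13,0]
  ],
  "twist": [0,0,0,0,0,0,0,0]
}}

```text
clock: 18.75
tcp_pos: [0.4872, -0.2292, 0.1356]
orientation: [0.0, 0.81, 0.587, 0.0]
wrist_force: [0.4, 0.2, -0.3]
finger_gap: 0.0307
grip_force: 0.0
```

```bash
cat > f.py <<'E'
from h import *
bar(-18.1,.1)
c=ld('wrist'); P=fpts(c); h=cv2.cvtColor(c['image'],cv2.COLOR_RGB2HSV)
yw=np.radians(-18.1); n=np.array([np.cos(yw),np.sin(yw),0]); t=np.array([-n[1],n[0],0]); a=np.radians(20)
x=np.cos(a)*n+[0,0,np.sin(a)]; z=-np.sin(a)*n+[0,0,np.cos(a)]
O=np.array([.5478,-.0055-.062,-.1856]) # face x, stop-62mm, origin z
R=np.stack([P@x,P@t,P@z],-1)-O
m=(h[...,0]>=105)&(h[...,0]<=125)&(h[...,1]>150)&(c['z_map']>0)&(P[...,2]>.1)&(abs(R[...,1])<.07)
q=R[m]; print('bar in rest',[np.percentile(q[:,i],[1,50,99]).round(4) for i in range(3)])
k=(c['z_map']>0)&(h[...,1]<70)&(R[...,2]>.05)&(R[...,2]<.12)&(abs(R[...,0]-.008)<.012)&(R[...,1]<.055)&(R[...,1]>-.03)
q=R[k]; print('front pts',len(q))
if len(q)>100:
    A=np.c_[q[:,1:],np.ones(len(q))]; w=np.ones(len(q),bool)
    for _ in range(5):
        s=np.linalg.lstsq(A[w],q[w,0],rcond=None)[0]; w=abs(A@s-q[:,0])<.0015
    print('plane x=a*y+b*z+c',s.round(4),w.sum(),'x at z=20',(s[1]*.02+s[2]).round(4))
E
python3 f.py
```

```text
bar 4542 x [0.5317 0.537  0.5428] y [-0.1231 -0.0075] slope -0.0032 z [0.1325 0.1342 0.1429 0.1449] tcp 0.5342 -0.0665 0.1356
bar in rest [array([0.0002, 0.006 , 0.0085]), array([-0.0556,  0.0158,  0.06  ]), array([0.1239, 0.137 , 0.1386])]
front pts 2896
plane x=a*y+b*z+c [0.0064 0.0031 0.0058] 2758 x at z=20 0.0058
```

The plate lies flat on the rest: lean error about 0.003 rad, about 2 mm from the stop. I'll withdraw straight up.

>>> {"op": "jog_arm", "data": {
  "gripper": [0.36,0.36,0.36,0.36,0.36,0.36,0.36,0.36],
  "offset": [
    [0,0,0.5],
    [0,0,1.5],
    [0,0,3],
    [0,0,5],
    [0,0,7],
    [0,0,9],
    [0,0,10],
    [0,0,10]
  ],
  "twist": [0,0,0,0,0,0,0,0]
}}

```text
clock: 19.8
tcp_pos: [0.4876, -0.2295, 0.2367]
orientation: [0.001, 0.81, 0.587, 0.0]
wrist_force: [0.1, -0.5, 0.6]
finger_gap: 0.0306
grip_force: 0.0
```

```bash
python3 f.py; python3 - <<'E'
from h import *
c=ld('wrist'); P=fpts(c); h=cv2.cvtColor(c['image'],cv2.COLOR_RGB2HSV)
yw=np.radians(-18.1); t=np.array([np.sin(-yw),np.cos(yw),0]); n=np.array([np.cos(yw),np.sin(yw),0])
x=np.cos(np.radians(20))*n+[0,0,np.sin(np.radians(20))]
m=(h[...,1]<40)&(c['z_map']>0)&(P[...,2]>.11)&(P[...,2]<.14)&(abs(P@t)<.02)&(P@x>.557)&(P@x<.566); print('stop',m.sum(),np.percentile(P[m]@t,[1,5,50,95,99]).round(4))
cv2.imwrite('pics/w7.png',c['image'][40:340,160:480,::-1])
E
```

```text
bar 1966 x [0.5314 0.5369 0.5426] y [-0.1251 -0.0078] slope -0.004 z [0.1345 0.1358 0.1429 0.1449] tcp 0.5343 -0.0665 0.2358
bar in rest [array([-0.0001,  0.0059,  0.0087]), array([-0.0576,  0.0083,  0.0597]), array([0.1258, 0.1369, 0.1388])]
front pts 1644
plane x=a*y+b*z+c [-0.0024  0.001   0.006 ] 1518 x at z=20 0.0061
stop 161 [-0.0057 -0.0056 -0.0007  0.0044  0.0047]
```

View pics/w7.png

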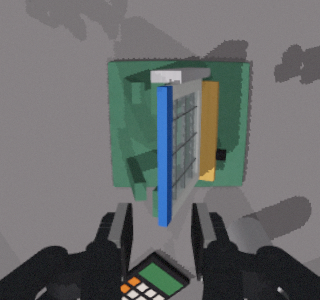

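The plate stands on the ledge (bar at (165,155) in the crop), flat on the ears, with its end about 1–2 mm from the stop at (180,77). The gripper is clear, so I'm handing in.

```bash
python3 -c "from workcell import env; print(env.hand_in())"
```

```text
the job is handed in; nothing more can be done
None
```

The blue plate is standing released on the brass ledge, back flat on the rest and side edge about 1–2 mm from the steel stop by camera; the job is handed in at about 20 s, and no verdict came back.

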